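Clamp a row of cut tiles in the laying jig

TASK

Three cut tiles lie loosely spaced in the lane of the orange laying jig. Slide the stop rod (the one with the black knob) forward so that its rubber buffer closes up the row and presses it snugly but gently against the steel end fence, then flip the red cam lever right over its centre, all the way down onto the other side, so that the rod is clamped and the row stays pressed. The tiles chip easily, so feel for the contact and do not squeeze them hard or wrench the lever; leave the other things on the bench where they are and take your hand away at the end.

Things in the scene. Friction and masses are not known exactly. Their poses are not given: they have to be found in the camera images.
- jig: Fixed orange board 200 x 440 x 12 mm (x, y, z); origin on the bench under it, 10 mm short of its middle in y. Its y axis runs along lane and rod from knob to fence, x across, away from the robot, z up. Rails of the lane: inner faces at x = +-37 mm, 20 mm high, y = 20 to 215. Dark clamp block at x = 0, y = -60: 43 x 36 mm, 58 high, its ears at the lever's hinge 78. All heights are over the bench.
- fence: Fixed dark steel bar across the far end of the lane, 70 x 14 x 22 mm, with two brass screws. Origin: middle of the lower edge of the face that the tiles meet (that face looks to jig -y). It is pinned at a different place along the lane each time.
- tile_a: Loose pale tile in the lane, hand-cut, 70 mm across the lane, about 45 mm along it (each differs by up to 1 mm), 12 mm thick, 85 g, lying flat. Origin: centre of the underside; z up. The three tiles lie in any order, with gaps of a few millimetres.
- tile_b: As tile_a.
- tile_c: As tile_a.
- rod (a joint): Travel (m) of the steel stop rod (14 mm thick) along jig +y: 0 fully back, 0.10 fully forward. Black knob at its rear, crosshead with the rubber buffer in front. With the lever open it slides against a drag of about 6 N, both ways, and stays where it is left; pushing the tiles adds up to 2.5 N. With the lever shut it is clamped.
- knob (a point): Point on the axis of the rod's black upright knob, a cylinder 22 mm in diameter, 56 to 92 mm over the bench; this point is 76 mm over the bench, at jig x = 0. Below it is a 16 mm post. Push it from behind (towards jig +y) or pinch it from above.
- buffer: Rubber buffer on the crosshead that meets the first tile, 56 mm wide (x), 14 mm high. Origin: middle of its rear face, level with the board's top, 167 mm ahead of the knob's axis; its front face is 8 mm further along jig +y. It yields 1 mm for about 9 N. A press of 3 to 10 N on the tiles is right; over 16 N chips them. The rod's drag keeps up to 6 N of press when the knob is let go.
- lever (a joint): Angle (rad) of the red cam lever. 0 = open, leaning to jig -x at 25 deg over level; it swings up and over, in the plane jig y = -60 mm, vertical at 1.13, to 2.705 = shut, level, pointing to jig +x. The cam bites from 1.1, is hardest near 1.7 (0.5 N m, 7 N at the grip point) and is over centre at 2.2; from about 2.5 it snaps shut by itself and stays. Below 1.1 it stays where left.
- lever_hinge (a point): Hinge of the lever: its axis runs along jig y through this point, 66 mm over the bench, at jig x = 0, y = -60 mm.
- lever_grip (a point): Middle of the lever arm, 75 mm from the hinge axis. The arm is 14 mm wide along jig y, 10 mm thick, and ends in a round tip (16 mm wide, 18 thick) centred 95 mm from the hinge. It can be pinched from above across its width (fingers closing along jig y) and lifted while idle; it turns in the pinch and creeps out of it under the cam's load, so push it over from behind.
- handle: The red lever arm as a part, origin on the hinge axis; turns with joint lever. The fingers may bear on it with at most 60 N in all, the grip of both pads counted (a pinch of 20 N makes 40).
- glazed_tile: Bystander: loose black glazed tile 42 x 42 x 10 mm lying on the jig board beyond the lane. Leave alone.
- offcut: Bystander: loose pale offcut 30 x 46 x 10 mm on the jig board on the robot's side of the lane. Leave alone.
- brush: Bystander: brush lying left of the jig.
- mallet: Bystander: hammer lying right of the jig.
- scraper: Bystander: spatula lying far right.
- glaze_jar: Bystander: amber jar, 68 mm wide, 100 mm high, left of the jig.
- cup: Bystander: white mug, 80 mm wide, 90 mm high, left of the jig.
There are look-alikes about, which are no part of the job. Leave any blue look-alike of the tile_b alone. What is shaped like the tile_c but blue is not meant.

How it is judged:
By the outcome, as a careful person would: the job done as asked, in the order asked, and still so for the second after the job is handed in, with the robot touching nothing.
It also fails if it takes over 64 s, if anything falls off the work surface, if the arm or the gripper's body presses on something with over 40 N, if the wrist force passes 120 N, or if a joint passes its speed limit or range.

ROBOT

A 6-joint arm with a two-finger parallel gripper is mounted at the origin on the work surface. World frame = base frame: x ahead of the robot, y to its left, z up, the work surface at z = 0. Lengths are in m, angles in rad, forces in N, time in s.
With the tool pointing down it reaches from about 0.35 to 0.725 m from the base axis. Payload 4.3 kg.
Tool frame: the origin (TCP) lies at the very end of the fingers, on their centre line; the grasp point (between the pads) lies bot.grasp_offset behind it (bot.grasp_offset is the distance from the TCP to the grasp point, in m); z points along the fingers, y is the line along which they close (so a half turn about z gives the same grasp; the last joint's range is limited). The gripper opens to 85 mm and grips with 20 to 120 N. Pads are 22 mm wide; open, the fingers measure 114 mm over their backs; the gripper's body (76 mm by 85 mm) begins 54 mm behind the grasp point. The pads swing forward as they close: fully open they stand 13 mm farther back than shut.
Start: joints at [1.14, 0.377, 0.081, 1.274, 0, 1.46], TCP at [0.181, 0.546, 0.199] pointing down, gripper open.
Joint ranges: [-2.72, 2.72], [-0.84, 1.66], [-1.02, 1.22], [-1.77, 2.12], [-1.37, 1.28], [-3.14, 3.14]. Speed limits (rad/s): [2.57, 2.57, 3.14, 3.14, 3.14, 3.14].

INTERFACE

Orientations are given as a unit quaternion [x, y, z, w].
In Python, from station import bot gives the robot as it stands.
- The arm moves only by the shell command python3 -m pendant 'ROWS' [OPENING]. ROWS is JSON, one flat list of numbers, 4 for each row, row after row: the shift along the tool's x, y, z in m, then the turn about the tool's z in degrees. In form: [tx, ty, tz, roll, tx, ty, tz, roll, ...]. A call has exactly 10 rows; each row shifts and turns the commanded pose from where the row before left it, along the tool's axes as they then stand; what a row does not reach is not made up. A row lasts 1/12 s, in which the tool goes at most 41.7 mm and 7.16 degrees, less where a joint would pass 70% of its speed; a pose out of reach is approached as far as the arm can. A call with a gripper value outside its range is refused whole. OPENING is the finger opening in m, from 0 to 0.0854, set as the call begins (- or left out, the last holds). The fingers move at their own pace and stop on an object; the grip force is fixed at half the most. Time passes only in rows, so rows that do not move let the fingers close, or fill a call up. It gives the time, the measured TCP pose, the force, the opening and the grip force at its end, in the units of the state.
- bot.get_obs(): the state, without advancing time (a new reading comes with each control period).
- bot.read_camera(name): name is "scene" or "top" or "wrist"; returns a dict with "pixels" (400x640x3 uint8, red, green, blue), "fx", "fy", "cx", "cy" (pixels), "k1" (the pictures are not rectified: a ray, as slopes to the right and down, at radius r is drawn at 1 + k1 r^2 times it, then the intrinsics apply), "world_from_camera" (4x4, takes a point from camera to world coordinates). Camera axes: x right, y down, z forward; pixel columns grow to the right and rows downward; lengths in m; the calibration is good to about 2 mm. A picture is of the moment at which its call begins. There is no depth.
- bot.sign_off(): hands the job in; it is judged then, once.
The state is a dict: "time": time; "joints": joint angles; "joint_velocities": joint speeds; "tau": joint torques, N m; "tcp_pos": TCP position; "ee_rot": TCP orientation; "force": force on the tool from outside, world axes, zero at the start; "ft_torque": the same for the moment, N m; "opening": finger opening in m; "grasp_force": force on a finger pad.
Only numpy, scipy, OpenCV 4.12 (cv2) and the standard library are available. Lean on these libraries where they do the work, as an engineer would, in place of code of your own. Each camera call takes 0.05 s, during which the arm holds its last target. There are 200 camera calls.

## Working session

There is one attempt and no reset: what is moved stays moved. The work goes in short steps, Python scripts to look and compute and a shell command to move; the robot and the scene stay as the last step left them, time stands still between calls to the robot, and variables do not carry over. Pictures are saved under pics/ and viewed, at most 10 in all, crops included, and the job is handed in when it is done.

```bash
ls; mkdir -p pics; cat > h.py <<'E'
import numpy as np, cv2
from station import bot
def snap(n,f):
    c=bot.read_camera(n); cv2.imwrite('pics/'+f+'.png',c['pixels'][:,:,::-1]); c2={k:np.array(v) for k,v in c.items()}
    np.savez('pics/'+f+'.npz',**c2); return c2
def ray(f,u,v):
    c=np.load('pics/'+f+'.npz'); K=np.array([[c['fx'],0,c['cx']],[0,c['fy'],c['cy']],[0,0,1.]])
    d=np.array([(u-c['cx'])/c['fx'],(v-c['cy'])/c['fy']]); s=d.copy()
    for _ in range(20): s=d/(1+c['k1']*(s@s))
    T=c['world_from_camera']; return T[:3,3],T[:3,:3]@np.array([s[0],s[1],1])
def at(f,u,v,z):
    o,d=ray(f,u,v); return o+d*(z-o[2])/d[2]
E
python3 - <<'E'
from h import *
for n in('top','scene'): c=snap(n,n+'0'); print(n,c['world_from_camera'].round(3).tolist(),c['fx'],c['k1'])
o=bot.get_obs(); print(o); print(bot.grasp_offset)
E
```

```text
pics
top [[0.004, -0.982, 0.19, 0.289], [-1.0, -0.003, 0.004, 0.002], [-0.003, -0.19, -0.982, 1.659], [0.0, 0.0, 0.0, 1.0]] 404.84510572547333 0.02430264140174938
scene [[0.038, 0.848, -0.529, 1.234], [0.999, -0.034, 0.017, -0.033], [-0.003, -0.53, -0.848, 1.098], [0.0, 0.0, 0.0, 1.0]] 380.66233000789043 -0.07452823068349916
{'time': 0.1, 'joints': array([ 1.13971412e+00,  3.78009349e-01,  7.98080005e-02,  1.27440168e+00,
       -7.28598743e-06,  1.46048348e+00]), 'joint_velocities': array([-0.00154414, -0.00215142,  0.00468083,  0.00053396,  0.00118248,
        0.00112324]), 'tau': array([ 6.59133821e-04, -4.64694607e+01,  2.70581532e+01,  1.20410815e-02,
       -1.32364371e-04, -5.33906956e-06]), 'tcp_pos': array([0.18103635, 0.54509814, 0.1979621 ]), 'ee_rot': array([ 1.59697896e-01,  9.87165521e-01, -8.71428162e-04, -2.38048695e-04]), 'force': array([-0.20067788, -0.27949074, -0.01399542]), 'ft_torque': array([-0.00768197, -0.00440156, -0.01620669]), 'grasp_force': 0.0, 'opening': 0.08574770599829593}
0.0187
```

View pics/top0.png

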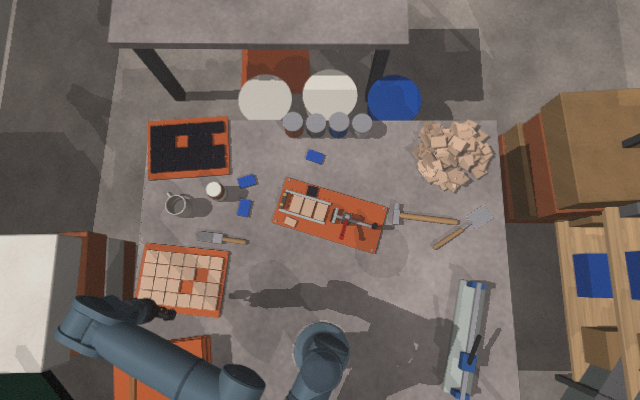

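View pics/scene0.png

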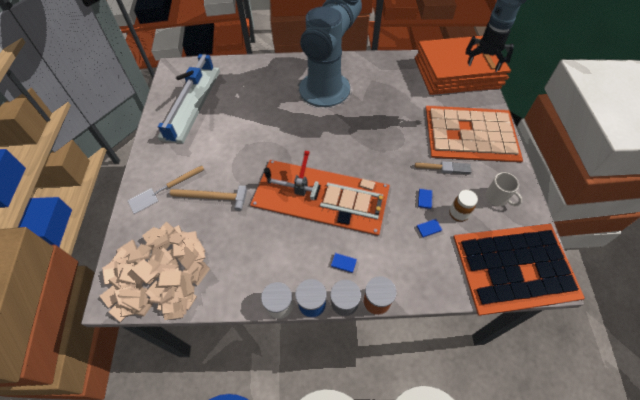

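The top view shows the jig at about (272–389, 177–253), with the knob to the right (380, 217) and the fence to the left (283, 200). I'll enlarge both views next.

```bash
python3 - <<'E'
import cv2,numpy as np
a=cv2.imread('pics/top0.png')[168:262,262:400]; b=cv2.imread('pics/scene0.png')[145:240,245:397]
a=cv2.resize(a,(138*5,94*5),interpolation=cv2.INTER_CUBIC)
b=cv2.resize(b,(152*5,95*5),interpolation=cv2.INTER_CUBIC)
cv2.imwrite('pics/ta.png',a);cv2.imwrite('pics/sb.png',b)
E
```

```text
(no output)
```

View pics/ta.png

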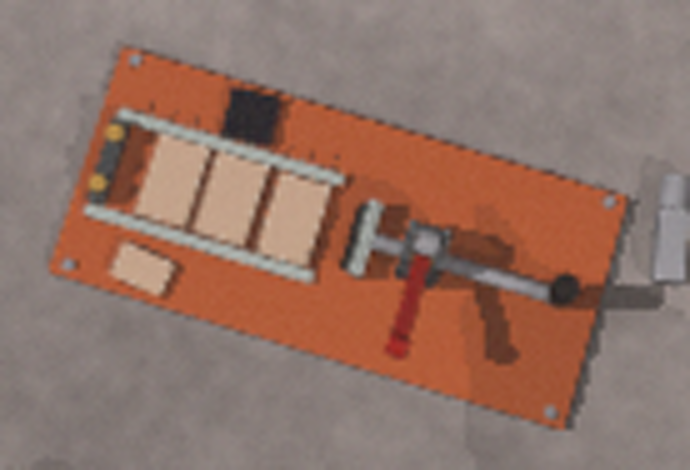

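View pics/sb.png

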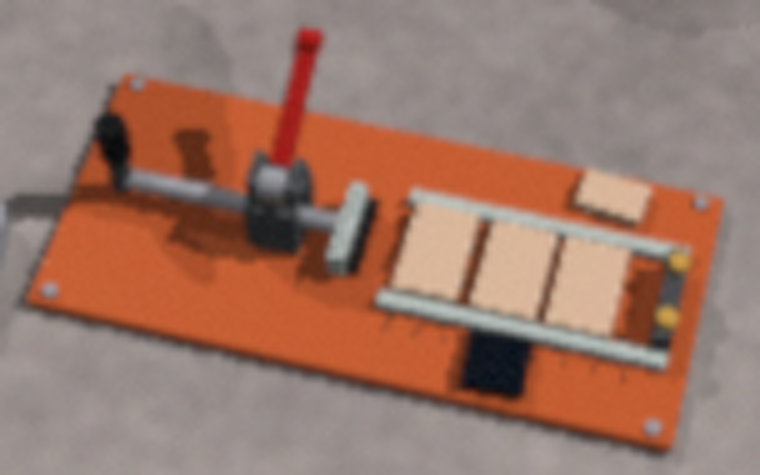

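The crops show the board's corners at ta (124,45), (630,197), (570,430), (50,270), the knob top at (565,288), the open lever leaning towards the robot with its tip at (397,347), and the hammer's head just behind the knob end at (670,235).

```bash
cat > jig.py <<'E'
from h import *
T=lambda u,v,z: at('top0',u/5+262,v/5+168,z)
S=lambda u,v,z: at('scene0',u/5+245,v/5+145,z)
def fit():
    loc=np.array([[.1,.23],[.1,-.21],[-.1,-.21],[-.1,.23]])
    pt=np.array([T(*p,.012)[:2] for p in[(124,45),(630,197),(570,430),(50,270)]])
    ps=np.array([S(*p,.012)[:2] for p in[(668,450),(25,303),(122,75),(723,200)]])
    out=[]
    for P in(pt,ps,(pt+ps)/2):
        a=loc-loc.mean(0); b=P-P.mean(0)
        th=np.arctan2((a[:,0]*b[:,1]-a[:,1]*b[:,0]).sum(),(a*b).sum())
        R=np.array([[np.cos(th),-np.sin(th)],[np.sin(th),np.cos(th)]])
        t=P.mean(0)-R@loc.mean(0); out.append((th,t,np.abs(loc@R.T+t-P).max()))
    return out
E
python3 - <<'E'
from jig import *
o=fit()
for r in o: print(np.degrees(r[0]),r[1],r[2])
th,t,_=o[2]; R=np.array([[np.cos(th),-np.sin(th)],[np.sin(th),np.cos(th)]])
J=lambda p:((p[:2]-t)@R).round(4)
print('knob',J(T(565,285,.092)),J(S(112,122,.092)), 'fence',J(T(115,163,.034)),J(S(655,307,.034)))
print('tile ends',J(T(172,180,.024)),J(T(295,222,.024)),J(S(600,285,.024)),J(S(432,248,.024)))
print('world knob0',R@[0,-.18]+t,'hinge',R@[0,-.06]+t,'grip',R@[-.075*np.cos(np.radians(25)),-.06]+t)
print('buffer front',J(T(352,238,.03)))
E
```

```text
-16.764372793774246 [ 0.52825489 -0.04678044] 0.0021365732294144624
-16.808627607578067 [ 0.53647954 -0.0404081 ] 0.002229133748287704
-16.78643445822293 [ 0.53236722 -0.04359427] 0.0021004406750375626
knob [-0.0027 -0.1733] [-0.0011 -0.167 ] fence [-0.0047  0.1991] [0.0135 0.204 ]
tile ends [-0.003   0.1514] [-0.0068  0.0448] [-0.0002  0.1654] [-0.0006  0.0505]
world knob0 [ 0.4803823 -0.2159241] hinge [ 0.51503891 -0.10103755] grip [ 0.44996231 -0.08140657]
buffer front [-0.0067 -0.0036]
```

```bash
python3 -m pendant '[-0.031,-0.0265,-0.003,0,-0.031,-0.0265,-0.003,0,-0.031,-0.0265,-0.003,0,-0.031,-0.0265,-0.003,0,-0.031,-0.0265,-0.003,0,-0.031,-0.0265,-0.003,0,-0.031,-0.0265,-0.003,0,-0.031,-0.0265,-0.003,0,-0.031,-0.0265,-0.003,0,-0.031,-0.0265,-0.003,0]' 0
python3 -m pendant '[-0.0212,-0.0303,-0.003,0,-0.0212,-0.0303,-0.003,0,-0.0212,-0.0303,-0.003,0,-0.0212,-0.0303,-0.003,0,-0.0212,-0.0303,-0.003,0,-0.0212,-0.0303,-0.003,0,-0.0212,-0.0303,-0.003,0,-0.0212,-0.0303,-0.003,0,-0.0212,-0.0303,-0.003,0,-0.0212,-0.0303,-0.003,0]'
python3 - <<'E'
from h import *
c=snap('wrist','w1'); print(c['world_from_camera'].round(3).tolist(),c['fx'],c['k1']); print(bot.get_obs()['joints'],bot.get_obs()['tcp_pos'])
E
```

```text
time: 0.93
tcp_pos: [0.3921, 0.1945, 0.2287]
ee_rot: [0.16, 0.987, -0.0, -0.0]
force: [0.2, 0.2, -0.8]
opening: -0.0002
grasp_force: 0.0
time: 1.77
tcp_pos: [0.4974, -0.1597, 0.2585]
ee_rot: [0.16, 0.987, 0.0, -0.0]
force: [0.6, 1.1, -0.3]
opening: 0.0
grasp_force: 0.0
[[0.315, 0.902, 0.295, 0.421], [0.949, -0.3, -0.097, -0.135], [0.001, 0.311, -0.95, 0.433], [0.0, 0.0, 0.0, 1.0]] 307.36414643888185 -0.0601464128463248
[-0.43907162  0.26647593  0.0778793   1.37931407 -0.0043279  -0.11280236] [ 0.49954462 -0.16631714  0.25824209]
```

View pics/w1.png

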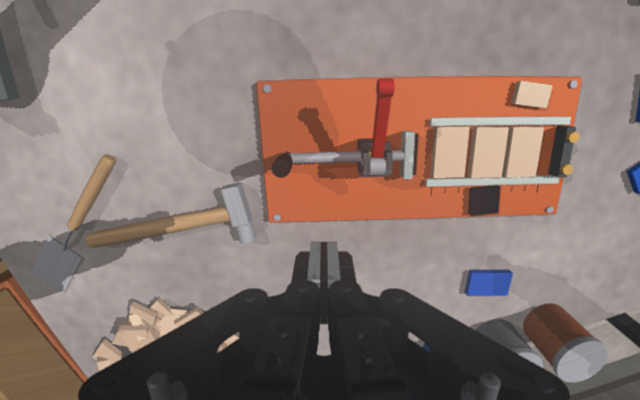

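w1 shows the board's corners at (258,82), (581,77), (560,213) and (267,222), the knob at (282,162), and the hammer's head at (238,212), just off the board's end. The arm was still settling, so I'll take a second look for measuring.

```bash
python3 - <<'E'
from h import *
c=snap('wrist','w2'); print(bot.get_obs()['tcp_pos'],c['world_from_camera'].round(4)[:3,3])
a=cv2.imread('pics/w2.png')[65:235,235:595]; cv2.imwrite('pics/w2c.png',cv2.resize(a,(792,374),interpolation=cv2.INTER_CUBIC))
E
```

```text
[ 0.49868396 -0.1627653   0.25797189] [ 0.4229 -0.1402  0.4327]
```

View pics/w2c.png

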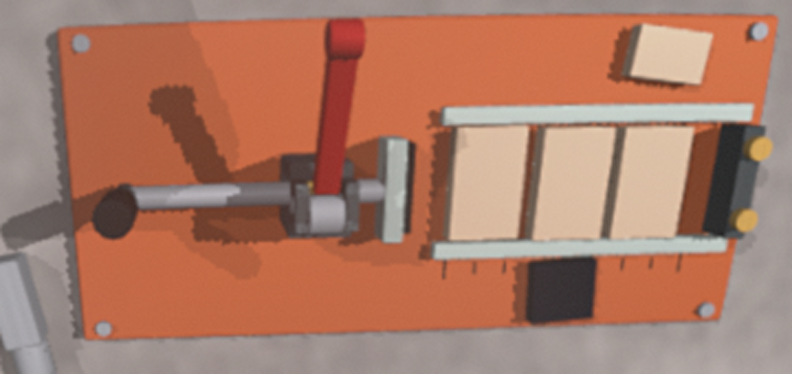

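```bash
cat > jig2.py <<'E'
from h import *
W=lambda u,v,z: at('w2',u/2.2+235,v/2.2+65,z)
loc=np.array([[-.1,-.21],[-.1,.23],[.1,.23],[.1,-.21]])
P=np.array([W(*p,.012)[:2] for p in[(60,30),(777,17),(718,318),(83,338)]])
a=loc-loc.mean(0); b=P-P.mean(0)
th=np.arctan2((a[:,0]*b[:,1]-a[:,1]*b[:,0]).sum(),(a*b).sum())
R=np.array([[np.cos(th),-np.sin(th)],[np.sin(th),np.cos(th)]]); t=P.mean(0)-R@loc.mean(0)
J=lambda p:((p[:2]-t)@R).round(4)
E
python3 - <<'E'
from jig2 import *
print(np.degrees(th),t,(P-t)@R-loc)
print('knobtop',J(W(114,216,.092)),'hinge',J(W(324,212,.075)))
print('fence face top/bot',J(W(719,180,.034)),J(W(706,183,.012)),'row',J(W(691,183,.024)),J(W(451,183,.024)),'tile b',J(W(530,183,.024)),J(W(540,183,.024)),J(W(609,183,.024)),J(W(620,183,.024)))
print('buffer front',J(W(410,185,.03)))
print('hammer',J(W(18,255,.02)),J(W(0,258,.02)),J(W(40,345,.02)))
for j in([0,-.18],[0,-.06],[-.068,-.06]): print(j,R@j+t)
E
```

```text
-16.840035365396947 [ 0.52965774 -0.04028108] [[ 0.00272122  0.00342094]
 [ 0.00183905 -0.00215925]
 [-0.00241254 -0.00246458]
 [-0.00214773  0.0012029 ]]
knobtop [-0.0016 -0.1715] hinge [ 0.0032 -0.0607]
fence face top/bot [-0.0021  0.1904] [0.0036 0.1993] row [0.0013 0.1799] [-0.0018  0.0261] tile b [-0.0007  0.0755] [-0.0005  0.0818] [0.0004 0.126 ] [0.0005 0.1331]
buffer front [-0.0022 -0.001 ]
hammer [ 0.0366 -0.244 ] [ 0.0382 -0.2558] [ 0.0988 -0.2363]
[0, -0.18] [ 0.47751163 -0.2125622 ]
[0, -0.06] [ 0.5122757  -0.09770812]
[-0.068, -0.06] [ 0.44719173 -0.07800848]
```

```bash
python3 -m pendant '[0.001,-0.031,0,0,0.001,-0.031,0,0,0.001,-0.030,0,0,0,0,0,6.8,0,0,0,6.8,0,0,0,6.8,0,0,0,6.8,0,0,0,6.8,0,0,0,6.8,0,0,0,6.8]'
python3 -m pendant '[0,0,0.02,6.8,0,0,0.02,6.8,0,0,0.02,6.8,0,0,0.02,6.8,0,0,0.02,6.8,0,0,0,6.8,0,0,0,0,0,0,0,0,0,0,0,0,0,0,0,0]'
python3 - <<'E'
from jig2 import *
from scipy.spatial.transform import Rotation as Ro
snap('wrist','w3'); o=bot.get_obs(); print(o['joints'],o['tcp_pos'],J(o['tcp_pos']),Ro.from_quat(o['ee_rot']).as_matrix().round(4).tolist(),o['force'])
E
```

```text
time: 2.7
tcp_pos: [0.4654, -0.2432, 0.2583]
ee_rot: [0.547, 0.837, 0.0, -0.001]
force: [1.4, -0.1, -1.0]
opening: 0.0003
grasp_force: 0.0
time: 3.53
tcp_pos: [0.4663, -0.2444, 0.1596]
ee_rot: [0.802, 0.597, 0.0, 0.001]
force: [-0.4, -0.5, -0.2]
opening: 0.0001
grasp_force: 0.0
[-6.03515806e-01  2.92145410e-01 -1.42725621e-01  1.13439459e+00
  1.58578097e-04  1.25871184e+00] [ 0.46629156 -0.24447216  0.15954733] [-0.0015 -0.2138] [[0.2873, 0.9578, 0.0014], [0.9578, -0.2873, -0.0007], [-0.0003, 0.0015, -1.0]] [-0.00642401  0.35563929  0.19682693]
```

View pics/w3.png

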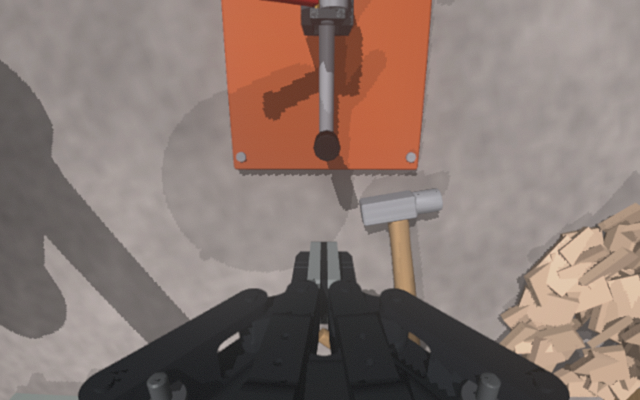

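w3 shows the knob at (327,146), directly ahead of the fingertips at (322,262), and the hammer's head to the right at (400,208).

```bash
python3 - <<'E'
from jig2 import *
from scipy.spatial.transform import Rotation as Ro
o=bot.get_obs(); M=Ro.from_quat(o['ee_rot']).as_matrix()
for n,p in dict(knobtop=at('w3',327,143,.092),hamL=at('w3',360,212,.03),hamT=at('w3',375,196,.03),rail=at('w3',327,90,.05)).items(): print(n,J(p),'tool',((p-o['tcp_pos'])@M).round(4))
E
```

```text
knobtop [ 0.0007 -0.1694] tool [0.0444 0.0022 0.0675]
hamL [ 0.037  -0.2512] tool [-0.0375  0.0382  0.1296]
hamT [ 0.0519 -0.2333] tool [-0.0196  0.0532  0.1296]
rail [ 0.0009 -0.1288] tool [0.085  0.0025 0.1095]
```

```bash
python3 -m pendant '[0,0.002,0.016,0,0,0,0.016,0,0,0,0.016,0,0,0,0.016,0,0,0,0.016,0,0,0,0.014,0,0.005,0,0,0,0.005,0,0,0,0.003,0,0,0,0,0,0,0]'
python3 -m pendant '[0.002,0,0,0,0.002,0,0,0,0.002,0,0,0,0.002,0,0,0,0.002,0,0,0,0.002,0,0,0,0.002,0,0,0,0.002,0,0,0,0,0,0,0,0,0,0,0]'
```

```text
time: 4.42
tcp_pos: [0.4726, -0.2321, 0.0661]
ee_rot: [0.802, 0.597, 0.001, 0.001]
force: [0.5, 0.0, 0.5]
opening: -0.0002
grasp_force: 0.0
time: 5.25
tcp_pos: [0.476, -0.217, 0.0647]
ee_rot: [0.803, 0.596, -0.0, -0.0]
force: [0.5, 0.4, 0.4]
opening: 0.0
grasp_force: 0.0
```

```bash
python3 -m pendant '[0.001,0,0,0,0.001,0,0,0,0.001,0,0,0,0.001,0,0,0,0.001,0,0,0,0.001,0,0,0,0.001,0,0,0,0.001,0,0,0,0,0,0,0,0,0,0,0]'
python3 - <<'E'
from jig2 import *
snap('wrist','w4'); o=bot.get_obs(); print(J(o['tcp_pos']),o['force'])
a=cv2.imread('pics/w4.png')[0:300,180:480]; cv2.imwrite('pics/w4c.png',cv2.resize(a,(600,600)))
E
```

```text
time: 6.08
tcp_pos: [0.4783, -0.2094, 0.0648]
ee_rot: [0.803, 0.596, 0.0, -0.0]
force: [-0.3, -0.2, -0.1]
opening: -0.0
grasp_force: 0.0
[-1.000e-04 -1.767e-01] [ 0.65296369 -0.42533133 -0.23687624]
```

View pics/w4c.png

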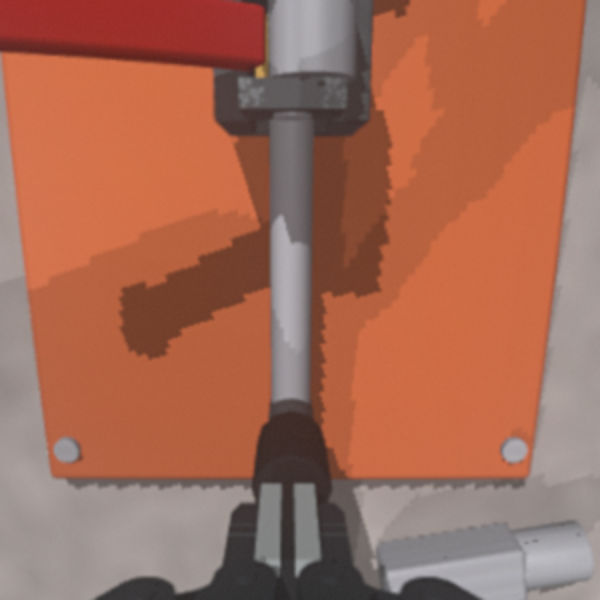

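w4 shows the fingertips right behind the knob, whose top is at crop (292,475), with no force felt yet. I'll creep on.

```bash
python3 -m pendant '[0.001,0,0,0,0.001,0,0,0,0.001,0,0,0,0.001,0,0,0,0.001,0,0,0,0.001,0,0,0,0.001,0,0,0,0.001,0,0,0,0.001,0,0,0,0.001,0,0,0]'
python3 - <<'E'
from jig2 import *
c=snap('wrist','w5'); o=bot.get_obs(); print(J(o['tcp_pos']),o['force'])
a=np.hstack([cv2.imread('pics/w4.png')[130:280,270:380],cv2.imread('pics/w5.png')[130:280,270:380]]); cv2.imwrite('pics/w5c.png',cv2.resize(a,(660,450)))
for v in(228,236,245): print(J(at('w4',326,v,.092)))
E
```

```text
time: 6.97
tcp_pos: [0.4813, -0.1998, 0.0648]
ee_rot: [0.803, 0.596, 0.0, -0.0]
force: [0.3, 0.0, -0.2]
opening: -0.0001
grasp_force: 0.0
[-0.0002 -0.1665] [ 0.68225764 -0.63128985  0.68234754]
[ 0.0006 -0.1628]
[ 0.0007 -0.1674]
[ 0.0007 -0.1727]
```

View pics/w5c.png

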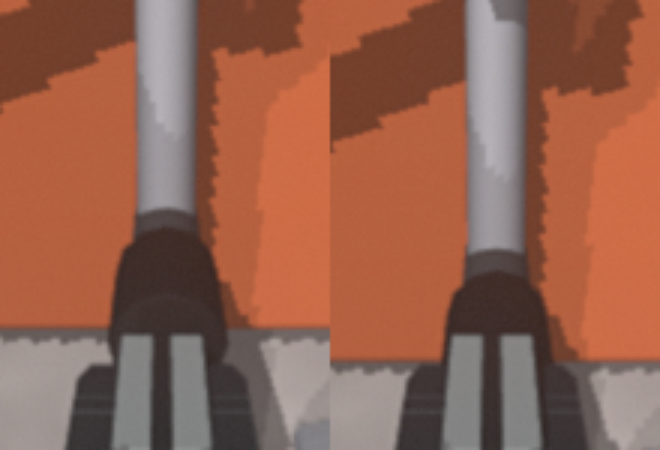

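```bash
python3 - <<'E'
from jig2 import *
from scipy.spatial.transform import Rotation as Ro
o=bot.get_obs(); M=Ro.from_quat(o['ee_rot']).as_matrix(); c=np.load('pics/w5.npz'); T=c['world_from_camera']
print('cam in tool',(M.T@(T[:3,3]-o['tcp_pos'])).round(4),(M.T@T[:3,:3]).round(3).tolist())
def proj(p):
    q=T[:3,:3].T@(p-T[:3,3]); s=q[:2]/q[2]; s=s*(1+c['k1']*(s@s)); return (s*[c['fx'],c['fy']]+[c['cx'],c['cy']]).round(1)
for d in([0,0,0],[.011,0,0],[-.011,0,0],[0,.0145,0],[0.011,0,-.03]): print(d,proj(o['tcp_pos']+M@d))
for y in(-.17,-.16,-.18):
  for z in(.092,.056):
    print('knob',y,z,[proj(np.r_[R@[0,y+e]+t,z]).tolist() for e in(-.011,.011)])
print(o['force'],o['ft_torque'],o['time'])
E
```

```text
cam in tool [ 0.0794 -0.0005 -0.1747] [[0.0, -0.95, -0.312], [1.0, 0.0, -0.0], [0.001, -0.312, 0.95]]
[0, 0, 0] [324.3 230.3]
[0.011, 0, 0] [324.3 213.8]
[-0.011, 0, 0] [324.3 246.2]
[0, 0.0145, 0] [347.6 230.3]
[0.011, 0, -0.03] [324.5 235. ]
knob -0.17 0.092 [[324.6, 274.7], [324.7, 238.7]]
knob -0.17 0.056 [[324.5, 244.8], [324.5, 213.9]]
knob -0.16 0.092 [[324.7, 258.8], [324.8, 221.3]]
knob -0.16 0.056 [[324.5, 231.1], [324.6, 199.1]]
knob -0.18 0.092 [[324.6, 290.0], [324.7, 255.5]]
knob -0.18 0.056 [[324.4, 258.1], [324.5, 228.2]]
[ 0.68225764 -0.63128985  0.68234754] [ 0.06089578 -0.00758863 -0.0807535 ] 7.0167
```

The picture suggests the fingertips are passing over the knob: they hide it, yet there is no force. I'll back off, go lower and try again.

```bash
python3 -m pendant '[-0.012,0,0,0,-0.012,0,0,0,-0.012,0,0,0,0,0,0,0,0,0,0.007,0,0,0,0.007,0,0,0,0.006,0,0,0,0.005,0,0,0,0,0,0,0,0,0]'
python3 -m pendant '[0.002,0,0,0,0.002,0,0,0,0.002,0,0,0,0.002,0,0,0,0.001,0,0,0,0.001,0,0,0,0.001,0,0,0,0.001,0,0,0,0,0,0,0,0,0,0,0]'
python3 -m pendant '[0.001,0,0,0,0.001,0,0,0,0.001,0,0,0,0.001,0,0,0,0.001,0,0,0,0.001,0,0,0,0.001,0,0,0,0.001,0,0,0,0,0,0,0,0,0,0,0]'
```

```text
time: 7.85
tcp_pos: [0.4703, -0.2336, 0.0391]
ee_rot: [0.803, 0.597, -0.0, -0.001]
force: [-0.5, -0.2, 0.6]
opening: 0.0002
grasp_force: 0.0
time: 8.68
tcp_pos: [0.4741, -0.2246, 0.0401]
ee_rot: [0.803, 0.596, -0.001, 0.001]
force: [-2.1, -5.4, -0.5]
opening: 0.0002
grasp_force: 2.7
time: 9.52
tcp_pos: [0.4764, -0.2169, 0.0401]
ee_rot: [0.803, 0.596, -0.001, 0.001]
force: [-2.2, -5.3, -0.7]
opening: -0.0001
grasp_force: 2.7
```

Contact with about 5.8 N, matching the rod's drag, so the rod is sliding.

```bash
python3 -m pendant '[0.0025,0,0,0,0.0025,0,0,0,0.0025,0,0,0,0.0025,0,0,0,0.0025,0,0,0,0.0025,0,0,0,0.0025,0,0,0,0.0025,0,0,0,0.0025,0,0,0,0.0025,0,0,0]'
python3 -m pendant '[0.001,0,0,0,0.001,0,0,0,0.001,0,0,0,0.001,0,0,0,0.001,0,0,0,0.001,0,0,0,0.001,0,0,0,0.001,0,0,0,0,0,0,0,0,0,0,0]'
python3 - <<'E'
from jig2 import *
o=bot.get_obs(); f=R.T@o['force'][:2]; print(J(o['tcp_pos']),f)
for n in('w6',): snap('wrist',n)
E
```

```text
time: 10.35
tcp_pos: [0.4835, -0.1934, 0.0401]
ee_rot: [0.803, 0.596, -0.002, 0.002]
force: [-2.8, -7.1, 0.6]
opening: 0.0001
grasp_force: 3.5
time: 11.18
tcp_pos: [0.4858, -0.1858, 0.0401]
ee_rot: [0.803, 0.596, -0.002, 0.002]
force: [-2.8, -6.5, -0.5]
opening: 0.0002
grasp_force: 3.5
[ 1.00e-04 -1.52e-01] [-0.77931721 -7.00350213]
```

```bash
cat > prof.py <<'E'
from jig2 import *
def prof(f,dy=0):
    c=np.load('pics/'+f+'.npz'); T=c['world_from_camera']; im=c['pixels'].astype(float)
    ys=np.arange(-.02,.225,.003); out=[]
    for y in ys:
        v=[]
        for x in np.linspace(-.022,.022,12):
            q=T[:3,:3].T@(np.r_[R@[x,y]+t,.018]-T[:3,3]); s=q[:2]/q[2]; s=s*(1+c['k1']*(s@s)); u=s*[c['fx'],c['fy']]+[c['cx'],c['cy']]
            v.append(cv2.getRectSubPix(c['pixels'],(1,1),(float(u[0]),float(u[1])))[0,0].astype(float))
        out.append(np.mean(v,0))
    return ys,np.array(out)
E
python3 - <<'E'
from prof import *
snap('scene','scene1'); snap('top','top1')
P={f:prof(f)[1] for f in('scene0','scene1','top0','top1')}; ys=prof('top0')[0]
for i,y in enumerate(ys): print('%.3f'%y,*[('%4d/%3d'%(P[f][i,0],P[f][i,2])) for f in P])
E
```

```text
-0.020  151/148  141/ 71  129/111  155/ 77
-0.017  160/162  143/ 72  148/142  153/ 75
-0.014  162/166  145/ 73  153/151  154/ 75
-0.011  148/151  145/ 74  145/143  156/ 76
-0.008  104/106  146/ 75  106/101  158/ 78
-0.005   57/ 56  150/ 77   70/ 62  158/ 78
-0.002   48/ 33  152/ 77   78/ 46  156/ 78
0.001   90/ 31  149/ 76  128/ 50  138/ 75
0.004  143/ 38  142/ 74  153/ 51  123/ 73
0.007  169/ 43  133/ 73  159/ 53  116/ 71
0.010  176/ 45  128/ 73  158/ 53  114/ 70
0.013  175/ 44  125/ 72  141/ 49  113/ 70
0.016  161/ 40  123/ 74  117/ 45  114/ 72
0.019  134/ 34  130/ 98  108/ 43  113/ 73
0.022  118/ 41  159/149  110/ 50  125/101
0.025  145/ 83  180/180  144/ 92  159/153
0.028  191/132  185/189  181/129  171/169
0.031  212/151  176/179  192/137  170/168
0.034  216/154  133/135  194/137  138/135
0.037  216/154   77/ 77  195/138   89/ 84
0.040  217/154   61/ 52  195/138   73/ 61
0.043  217/154  116/ 86  195/139  122/ 91
0.046  217/154  182/132  195/138  176/128
0.049  217/154  213/153  195/139  195/139
0.052  217/154  221/159  195/139  199/142
0.055  217/154  222/160  194/138  200/142
0
[... 1650 characters left out ...]
5  211/140  165/ 83  175/102
0.178  171/ 70  184/ 95  143/ 58  147/ 68
0.181  150/ 41  157/ 52  124/ 48  126/ 50
0.184  126/ 31  128/ 33  116/ 45  117/ 46
0.187  118/ 30  119/ 31  116/ 46  118/ 48
0.190  120/ 31  123/ 32  116/ 46  119/ 48
0.193  120/ 31  125/ 32  115/ 47  118/ 48
0.196  119/ 31  123/ 33  103/ 46  107/ 48
0.199  109/ 39  114/ 41   83/ 51   86/ 52
0.202  102/ 58  106/ 61   82/ 63   84/ 65
0.205  105/ 69  109/ 71   97/ 71  101/ 74
0.208  112/ 72  116/ 75  110/ 74  115/ 78
0.211  116/ 71  121/ 75  117/ 74  121/ 78
0.214  132/ 65  137/ 68  128/ 70  132/ 72
0.217  159/ 53  165/ 54  148/ 60  152/ 61
0.220  170/ 45  177/ 47  156/ 55  161/ 56
0.223  173/ 44  180/ 46  156/ 59  161/ 60
```

All tile gaps are already closed. The row is about 20 mm short of the fence, so I'll push 14 mm and measure again.

```bash
python3 -m pendant '[0.0016,0,0,0,0.0016,0,0,0,0.0016,0,0,0,0.0016,0,0,0,0.0016,0,0,0,0.0016,0,0,0,0.0016,0,0,0,0.0016,0,0,0,0.0012,0,0,0,0,0,0,0]'
python3 - <<'E'
from prof import *
snap('scene','scene2'); snap('top','top2')
P={f:prof(f)[1] for f in('scene2','top2')}; ys=prof('top2')[0]
for i,y in enumerate(ys): 
  if y>.17: print('%.3f'%y,*[('%4d/%3d'%(P[f][i,0],P[f][i,2])) for f in P])
o=bot.get_obs(); print(J(o['tcp_pos']),R.T@o['force'][:2])
E
```

```text
time: 12.17
tcp_pos: [0.4898, -0.1724, 0.0402]
ee_rot: [0.803, 0.596, -0.002, 0.002]
force: [-2.7, -6.9, -0.0]
opening: 0.0001
grasp_force: 3.4
0.172  223/161  200/142
0.175  222/161  200/142
0.178  223/161  200/142
0.181  223/161  201/143
0.184  222/160  201/143
0.187  215/154  186/129
0.190  177/120  142/ 89
0.193  129/ 68  111/ 57
0.196  104/ 36   93/ 46
0.199   96/ 38   79/ 51
0.202   98/ 59   82/ 65
0.205  107/ 71  101/ 74
0.208  116/ 75  114/ 78
0.211  121/ 75  120/ 77
0.214  137/ 67  131/ 71
0.217  165/ 54  153/ 63
0.220  177/ 47  161/ 57
0.223  180/ 46  161/ 61
[ 0.0002 -0.138 ] [-0.39175191 -6.27363869]
```

```bash
python3 -m pendant '[0.0005,0,0,0,0.0005,0,0,0,0.0005,0,0,0,0.0005,0,0,0,0.0005,0,0,0,0.0005,0,0,0,0.0005,0,0,0,0,0,0,0,0,0,0,0,0,0,0,0]'
python3 -m pendant '[0.0003,0,0,0,0.0003,0,0,0,0.0003,0,0,0,0.0003,0,0,0,0,0,0,0,0,0,0,0,0,0,0,0,0,0,0,0,0,0,0,0,0,0,0,0]'
```

```text
time: 13.1
tcp_pos: [0.4908, -0.1692, 0.0401]
ee_rot: [0.803, 0.596, -0.002, 0.002]
force: [-2.1, -6.9, -0.6]
opening: 0.0002
grasp_force: 3.6
time: 13.93
tcp_pos: [0.4911, -0.1681, 0.0402]
ee_rot: [0.803, 0.596, -0.002, 0.002]
force: [-3.3, -7.4, 0.8]
opening: -0.0003
grasp_force: 3.7
```

```bash
python3 -m pendant '[0.0003,0,0,0,0.0003,0,0,0,0.0003,0,0,0,0.0003,0,0,0,0,0,0,0,0,0,0,0,0,0,0,0,0,0,0,0,0,0,0,0,0,0,0,0]'
```

```text
time: 14.77
tcp_pos: [0.4914, -0.167, 0.0401]
ee_rot: [0.803, 0.596, -0.002, 0.002]
force: [-3.0, -7.1, 0.3]
opening: -0.0001
grasp_force: 3.7
```

```bash
python3 -m pendant '[0.0003,0,0,0,0.0003,0,0,0,0.0003,0,0,0,0.0002,0,0,0,0,0,0,0,0,0,0,0,0,0,0,0,0,0,0,0,0,0,0,0,0,0,0,0]'
python3 - <<'E'
from h import *
ns=[np.linalg.norm(bot.get_obs()['force'][:2]) for _ in range(3)]; print(ns)
E
```

```text
time: 15.6
tcp_pos: [0.4918, -0.1659, 0.0402]
ee_rot: [0.803, 0.596, -0.002, 0.002]
force: [-2.0, -6.4, 0.0]
opening: 0.0001
grasp_force: 3.7
[np.float64(6.736355567260444), np.float64(6.736355567260444), np.float64(6.736355567260444)]
```

```bash
python3 -m pendant '[0.0003,0,0,0,0.0003,0,0,0,0.0003,0,0,0,0.0002,0,0,0,0,0,0,0,0,0,0,0,0,0,0,0,0,0,0,0,0,0,0,0,0,0,0,0]'
```

```text
time: 16.43
tcp_pos: [0.4921, -0.1649, 0.0402]
ee_rot: [0.803, 0.596, -0.002, 0.002]
force: [-2.4, -6.9, 0.6]
opening: -0.0001
grasp_force: 3.7
```

```bash
python3 -m pendant '[0.0002,0,0,0,0.0002,0,0,0,0.0002,0,0,0,0.0002,0,0,0,0,0,0,0,0,0,0,0,0,0,0,0,0,0,0,0,0,0,0,0,0,0,0,0]'
```

```text
time: 17.27
tcp_pos: [0.4923, -0.1641, 0.0401]
ee_rot: [0.803, 0.596, -0.002, 0.002]
force: [-2.9, -7.4, 1.4]
opening: -0.0
grasp_force: 3.8
```

```bash
python3 -m pendant '[0.0003,0,0,0,0.0003,0,0,0,0.0003,0,0,0,0.0001,0,0,0,0,0,0,0,0,0,0,0,0,0,0,0,0,0,0,0,0,0,0,0,0,0,0,0]'
```

```text
time: 18.1
tcp_pos: [0.4926, -0.1632, 0.0401]
ee_rot: [0.803, 0.596, -0.002, 0.002]
force: [-2.8, -6.8, -0.5]
opening: 0.0001
grasp_force: 3.8
```

```bash
python3 - <<'E'
from prof import *
snap('scene','scene3'); snap('top','top3')
P={f:prof(f)[1] for f in('scene3','top3')}; ys=prof('top3')[0]
for i,y in enumerate(ys): 
  if y>.18 and y<.22: print('%.3f'%y,*[('%4d/%3d'%(P[f][i,0],P[f][i,2])) for f in P])
o=bot.get_obs(); print(J(o['tcp_pos']),R.T@o['force'][:2],o['grasp_force'])
E
```

```text
0.181  222/160  200/143
0.184  222/160  200/142
0.187  218/157  193/137
0.190  206/147  171/122
0.193  175/124  145/105
0.196  147/104  124/ 91
0.199  122/ 87   94/ 73
0.202  106/ 76   87/ 70
0.205  108/ 74  101/ 74
0.208  116/ 75  115/ 78
0.211  121/ 75  122/ 78
0.214  137/ 68  132/ 72
0.217  165/ 54  153/ 63
0.220  177/ 47  162/ 58
[ 1.000e-04 -1.284e-01] [-1.02736219 -8.2784851 ] 3.7602652609348297
```

```bash
python3 -m pendant '[0.0003,0,0,0,0.0003,0,0,0,0.0002,0,0,0,0,0,0,0,0,0,0,0,0,0,0,0,0,0,0,0,0,0,0,0,0,0,0,0,0,0,0,0]'
```

```text
time: 19.03
tcp_pos: [0.4928, -0.1627, 0.0402]
ee_rot: [0.803, 0.596, -0.002, 0.002]
force: [-3.7, -7.6, 1.0]
opening: -0.0001
grasp_force: 4.1
```

```bash
python3 -m pendant '[0.0003,0,0,0,0.0003,0,0,0,0.0002,0,0,0,0,0,0,0,0,0,0,0,0,0,0,0,0,0,0,0,0,0,0,0,0,0,0,0,0,0,0,0]'
```

```text
time: 19.87
tcp_pos: [0.4928, -0.1625, 0.0402]
ee_rot: [0.803, 0.596, -0.003, 0.002]
force: [-3.6, -9.3, -1.4]
opening: 0.0
grasp_force: 4.9
```

Contact felt: the force is rising with little movement. A little more.

```bash
python3 -m pendant '[0.0003,0,0,0,0.0003,0,0,0,0.0003,0,0,0,0.0002,0,0,0,0,0,0,0,0,0,0,0,0,0,0,0,0,0,0,0,0,0,0,0,0,0,0,0]'
```

```text
time: 20.7
tcp_pos: [0.4929, -0.1623, 0.0402]
ee_rot: [0.803, 0.595, -0.003, 0.003]
force: [-4.2, -11.2, 0.4]
opening: 0.0003
grasp_force: 6.1
```

The press is about 6 N (12 N total minus the rod's 6 N drag). Now I'll let go, rise, turn back and go behind the lever.

```bash
python3 -m pendant '[-0.003,0,0,0,-0.008,0,0,0,-0.012,0,0,0,-0.012,0,0,0,0,0,-0.03,0,0,0,-0.04,0,0,0,-0.04,0,0,0,-0.04,0,0,0,0,0,0,0,0,0]'
python3 -m pendant '[0.0195,-0.028,0,0,0.0195,-0.028,0,0,0.0195,-0.028,0,0,0.0195,-0.028,0,0,0.0195,-0.028,0,0,0,0,0,-6.8,0,0,0,-6.8,0,0,0,-6.8,0,0,0,-6.8,0,0,0,-6.8]'
python3 -m pendant '[0,0,0,-6.8,0,0,0,-6.8,0,0,0,-6.8,0,0,0,-6.8,0,0,0,-6.8,0,0,0,-6.8,0,0,0,-6.8,0,0,0,-6.8,0,0,0,0,0,0,0,0]'
python3 - <<'E'
from jig2 import *
from scipy.spatial.transform import Rotation as Ro
o=bot.get_obs(); print(J(o['tcp_pos']),o['tcp_pos'],Ro.from_quat(o['ee_rot']).as_matrix().round(3).tolist(),R,o['joints'])
E
```

```text
time: 21.53
tcp_pos: [0.4857, -0.1935, 0.1927]
ee_rot: [0.803, 0.596, 0.002, 0.003]
force: [0.6, 0.3, -0.9]
opening: -0.0001
grasp_force: 0.0
time: 22.37
tcp_pos: [0.3764, -0.0576, 0.188]
ee_rot: [0.591, 0.807, -0.0, -0.002]
force: [1.2, 0.8, 0.2]
opening: 0.0001
grasp_force: 0.0
time: 23.2
tcp_pos: [0.3767, -0.0578, 0.1885]
ee_rot: [0.161, 0.987, 0.0, -0.001]
force: [-0.7, -0.1, -0.0]
opening: -0.0001
grasp_force: 0.0
[-0.1413 -0.061 ] [ 0.37674195 -0.05776841  0.18845297] [[-0.948, 0.319, -0.003], [0.319, 0.948, 0.001], [0.003, 0.0, -1.0]] [[ 0.9571173   0.28970065]
 [-0.28970065  0.9571173 ]] [-3.19186409e-01 -6.62944760e-03 -4.20888203e-01  1.15924709e+00
  2.00579079e-04  4.99561393e-03]
```

```bash
python3 -m pendant '[0,0.001,0.024,-1.7,0,0,0.024,0,0,0,0.024,0,0,0,0.024,0,0,0,0.023,0,-0.006,0,0,0,-0.006,0,0,0,-0.006,0,0,0,-0.006,0,0,0,0,0,0,0]'
python3 -m pendant '[-0.002,0,0,0,-0.002,0,0,0,-0.002,0,0,0,-0.002,0,0,0,-0.002,0,0,0,-0.002,0,0,0,-0.002,0,0,0,-0.002,0,0,0,-0.002,0,0,0,0,0,0,0]'
python3 - <<'E'
from jig2 import *
o=bot.get_obs(); print(J(o['tcp_pos']),o['tcp_pos'],R.T@o['force'][:2])
E
```

```text
time: 24.03
tcp_pos: [0.4046, -0.065, 0.0724]
ee_rot: [0.145, 0.989, -0.0, 0.002]
force: [0.7, -0.3, 0.5]
opening: -0.0002
grasp_force: 0.0
time: 24.87
tcp_pos: [0.4126, -0.0672, 0.0692]
ee_rot: [0.145, 0.989, 0.001, -0.005]
force: [-9.3, 2.7, 5.0]
opening: 0.0001
grasp_force: 5.3
[-0.1043 -0.0597] [ 0.41257424 -0.06717909  0.0691616 ] [-9.72208594 -0.13530061]
```

Contact at the lever's tip, and the force pattern shows the tip rubbing upward along the finger. I'll follow its arc up and over.

```bash
python3 -m pendant '[-0.0015,0,-0.0041,0,-0.0015,0,-0.0041,0,-0.002,0,-0.0039,0,-0.002,0,-0.0039,0,-0.0025,0,-0.0037,0,-0.0025,0,-0.0037,0,-0.0028,0,-0.0034,0,-0.0028,0,-0.0034,0,-0.003,0,-0.0032,0,-0.003,0,-0.0032,0]'
python3 - <<'E'
from jig2 import *
c=snap('scene','scene4'); o=bot.get_obs(); print(J(o['tcp_pos']),o['tcp_pos'],R.T@o['force'][:2],o['force'][2])
for f in('scene0','scene4'):
    im=np.load('pics/'+f+'.npz')['pixels'].astype(int)[140:200,270:340]
    m=(im[:,:,0]>90)&(im[:,:,1]<45)&(im[:,:,2]<55); v,u=np.nonzero(m); print(f,m.sum(),u.min()+270,u.max()+270,v.min()+140,v.max()+140, [int(u[v==k].mean()+270) for k in (v.min(),v.max())])
E
```

```text
time: 25.7
tcp_pos: [0.4403, -0.0756, 0.1074]
ee_rot: [0.145, 0.989, 0.0, -0.001]
force: [-4.3, 1.0, 2.6]
opening: 0.0001
grasp_force: 1.8
[-0.0737 -0.0597] [ 0.4418139  -0.07601769  0.10822785] [-2.97201862 -0.06626414] 4.004838114215615
scene0 108 270 308 152 198 [306, 307]
scene4 94 271 305 151 191 [303, 292]
```

```bash
python3 -m pendant '[-0.0049,0,-0.0039,0,-0.0051,0,-0.0036,0,-0.0053,0,-0.0033,0,-0.0055,0,-0.0029,0,-0.0056,0,-0.0026,0,-0.0057,0,-0.0022,0,-0.0058,0,-0.0018,0,-0.0058,0,-0.0014,0,-0.0058,0,-0.001,0,0,0,0,0]'
python3 - <<'E'
from jig2 import *
o=bot.get_obs(); print(J(o['tcp_pos']),o['tcp_pos'],R.T@o['force'][:2],o['force'][2])
snap('wrist','w7'); snap('top','top4')
a=cv2.imread('pics/w7.png')[60:340,140:540]; cv2.imwrite('pics/w7c.png',cv2.resize(a,(800,560)))
for f in ('top0','top4','w7'):
    im=np.load('pics/'+f+'.npz')['pixels'].astype(int)
    if f[0]=='t': im=im[205:242,330:365]
    m=(im[:,:,0]>80)&(im[:,:,0]>3*im[:,:,1])&(im[:,:,0]>3*im[:,:,2]); v,u=np.nonzero(m); print(f,m.sum(),u.min(),u.max(),v.min(),v.max()) if m.any() else print(f,0)
E
```

```text
time: 26.58
tcp_pos: [0.4898, -0.0904, 0.1303]
ee_rot: [0.145, 0.989, -0.0, 0.001]
force: [0.1, 0.2, 0.0]
opening: 0.0001
grasp_force: 0.0
[-0.0236 -0.0595] [ 0.48984776 -0.09041514  0.13027877] [0.05606444 0.25339402] 0.03229413500178357
top0 34 9 16 15 33
top4 0
w7 1 318 318 226 226
```

```bash
cat > lev.py <<'E'
from jig2 import *
def lev(f):
    c=np.load('pics/'+f+'.npz'); im=c['pixels'].astype(int)[100:230,240:380]; T=c['world_from_camera']
    m=(im[:,:,0]>60)&(im[:,:,0]>3*im[:,:,1])&(im[:,:,0]>3*im[:,:,2]); m=m.astype('u1')
    n,l,st,ce=cv2.connectedComponentsWithStats(m); print(f,[(s[:5]+[240,100,0,0,0]).tolist() for s in st[1:] if s[4]>8])
def proj(f,x,y,z):
    c=np.load('pics/'+f+'.npz'); T=c['world_from_camera']
    q=T[:3,:3].T@(np.r_[R@[x,y]+t,z]-T[:3,3]); s=q[:2]/q[2]; s=s*(1+c['k1']*(s@s)); return (s*[c['fx'],c['fy']]+[c['cx'],c['cy']]).round()
E
python3 - <<'E'
from lev import *
snap('scene','scene5')
for f in('scene0','scene4','scene5'): lev(f)
for a in range(25,181,15): r=np.radians(a); print(a,proj('scene0',-.095*np.cos(r),-.06,.066+.095*np.sin(r)),proj('scene0',-.03*np.cos(r),-.06,.066+.03*np.sin(r)))
E
```

```text
scene0 [[299, 151, 10, 27, 90]]
scene4 [[299, 151, 7, 27, 91]]
scene5 [[297, 160, 5, 19, 66]]
25 [307. 153.] [302. 171.]
40 [305. 152.] [302. 171.]
55 [303. 153.] [301. 172.]
70 [301. 156.] [300. 173.]
85 [299. 161.] [300. 174.]
100 [297. 167.] [299. 176.]
115 [294. 174.] [298. 178.]
130 [293. 182.] [298. 181.]
145 [292. 190.] [297. 183.]
160 [291. 197.] [297. 185.]
175 [291. 202.] [297. 187.]
```

The lever now stands about upright, around 87° over level. I'll lower a little and push it past centre.

```bash
python3 -m pendant '[0,0,0.008,0,0,0,0.008,0,-0.005,0,0,0,-0.005,0,0,0,-0.006,0,0,0,-0.007,0,0,0,-0.006,0,0.001,0,-0.007,0,0.002,0,0,0,0,0,0,0,0,0]'
python3 - <<'E'
from lev import *
snap('scene','scene6'); lev('scene6')
o=bot.get_obs(); print(J(o['tcp_pos']),o['tcp_pos'],R.T@o['force'][:2],o['force'][2])
E
```

```text
time: 27.57
tcp_pos: [0.5247, -0.1009, 0.1115]
ee_rot: [0.145, 0.989, -0.0, 0.001]
force: [0.1, -0.3, 0.4]
opening: -0.0002
grasp_force: 0.0
scene6 [[293, 171, 8, 10, 40]]
[ 0.0124 -0.0594] [ 0.52430516 -0.10077417  0.11158837] [-1.37389596 -0.07321222] -0.26293764141432874
```

```bash
python3 -m pendant '[-0.006,0,0.002,0,-0.006,0,0.003,0,-0.0056,0,0.0034,0,-0.0056,0,0.0034,0,-0.005,0,0.0043,0,-0.005,0,0.0043,0,0,0,0,0,0,0,0,0,0,0,0,0,0,0,0,0]'
python3 - <<'E'
from lev import *
snap('scene','scene7'); lev('scene7')
o=bot.get_obs(); print(J(o['tcp_pos']),o['tcp_pos'],R.T@o['force'][:2],o['force'][2])
E
```

```text
time: 28.45
tcp_pos: [0.5546, -0.1097, 0.0906]
ee_rot: [0.145, 0.989, 0.0, -0.0]
force: [0.1, 0.1, -0.8]
opening: 0.0001
grasp_force: 0.0
scene7 [[289, 181, 12, 11, 55]]
[ 0.0439 -0.0593] [ 0.5545206  -0.10976358  0.09064379] [-0.38239488  0.38347882] 0.014199008842243743
```

```bash
python3 -m pendant '[-0.005,0,0.005,0,-0.005,0,0.005,0,-0.003,0,0.0057,0,-0.003,0,0.0057,0,-0.002,0,0.006,0,-0.002,0,0.006,0,0,0,0,0,0,0,0,0,0,0,0,0,0,0,0,0]'
python3 - <<'E'
from lev import *
snap('scene','scene8'); lev('scene8')
o=bot.get_obs(); print(J(o['tcp_pos']),o['tcp_pos'],R.T@o['force'][:2],o['force'][2])
E
```

```text
time: 29.33
tcp_pos: [0.5736, -0.1155, 0.0571]
ee_rot: [0.145, 0.989, 0.0, -0.0]
force: [0.2, 0.1, 0.5]
opening: 0.0002
grasp_force: 0.0
scene8 [[289, 195, 8, 11, 49]]
[ 0.0639 -0.0593] [ 0.57368215 -0.11554077  0.05722459] [-0.67153497  0.74956377] -0.6625839705766833
```

```bash
python3 -m pendant '[-0.001,0,0.002,0,0,0,0.002,0,0,0,0.002,0,0,0,0.002,0,0,0,0,0,0,0,0,0,0,0,0,0,0,0,0,0,0,0,0,0,0,0,0,0]'
```

```text
time: 30.22
tcp_pos: [0.5749, -0.1159, 0.0494]
ee_rot: [0.145, 0.989, 0.0, 0.0]
force: [0.2, 0.5, 0.2]
opening: -0.0
grasp_force: 0.0
```

No resistance, so the lever has probably snapped shut. I'll rise, back away and look.

```bash
python3 -m pendant '[0,0,-0.02,0,0,0,-0.04,0,0,0,-0.04,0,0,0,-0.04,0,0,0,-0.04,0,0.02,0,-0.02,0,0.02,0,0,0,0.02,0,0,0,0,0,0,0,0,0,0,0]'
python3 - <<'E'
from lev import *
snap('scene','scene9'); lev('scene9'); snap('wrist','w9'); snap('top','top9')
print(proj('scene9',.095,-.06,.066))
a=cv2.resize(cv2.imread('pics/w9.png'),(640,400)); b=cv2.resize(cv2.imread('pics/scene9.png')[145:240,245:397],(320,200),interpolation=cv2.INTER_CUBIC); c=cv2.resize(cv2.imread('pics/top9.png')[168:262,262:400],(320,200),interpolation=cv2.INTER_CUBIC)
cv2.imwrite('pics/fin.png',np.vstack([a,np.hstack([b,c])]))
E
```

```text
time: 31.05
tcp_pos: [0.5168, -0.0984, 0.2498]
ee_rot: [0.145, 0.989, 0.0, 0.0]
force: [1.3, 0.1, 0.2]
opening: 0.0001
grasp_force: 0.0
scene9 [[289, 183, 12, 24, 120]]
[291. 204.]
```

View pics/fin.png

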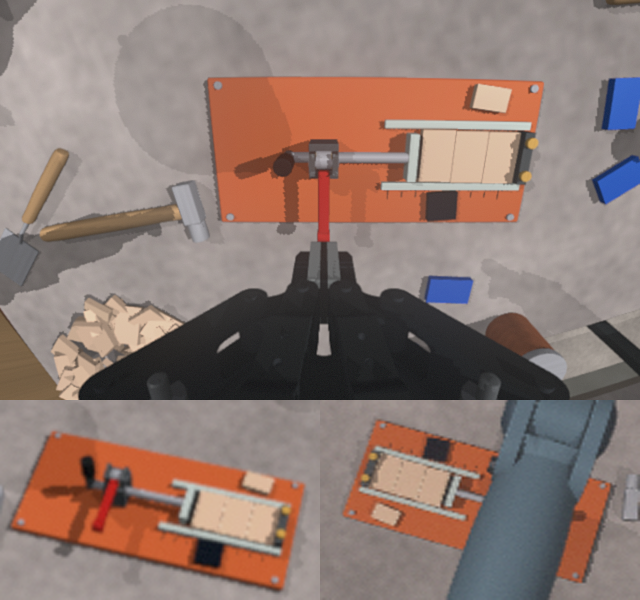

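The final view shows the lever over on the far side, the tiles in a closed row against the fence at (525,155), and the bystanders in place. I'll check numerically that the lever is fully down.

```bash
python3 -m pendant '[0.03,0.02,-0.01,0,0.03,0.02,0,0,0.03,0.02,0,0,0.02,0,0,0,0,0,0,0,0,0,0,0,0,0,0,0,0,0,0,0,0,0,0,0,0,0,0,0]'
python3 - <<'E'
from lev import *
for f,n in(('w10','wrist'),('s10','scene')):
    c=snap(n,f); im=c['pixels'].astype(int); m=(im[:,:,0]>60)&(im[:,:,0]>3*im[:,:,1])&(im[:,:,0]>3*im[:,:,2])
    k,l,st,ce=cv2.connectedComponentsWithStats(m.astype('u1')); s=st[1:]; print(n,[q.tolist() for q in s if q[4]>40])
    for a in(160,168,174,180): r=np.radians(a); e=np.array([-np.cos(r),np.sin(r)]); p=.104*e; print(a,proj(f,p[0],-.06,.066+p[1]),proj(f,.095*e[0],-.06,.066+.095*e[1]))
E
```

```text
time: 32.03
tcp_pos: [0.4298, -0.0101, 0.259]
ee_rot: [0.145, 0.989, 0.0, -0.0]
force: [-0.1, -0.8, 0.5]
opening: 0.0002
grasp_force: 0.0
wrist [[275, 250, 11, 44, 367]]
160 [278. 321.] [278. 314.]
168 [280. 316.] [280. 310.]
174 [281. 312.] [281. 306.]
180 [282. 307.] [281. 302.]
scene [[289, 183, 12, 24, 118]]
160 [290. 199.] [291. 197.]
168 [290. 202.] [291. 200.]
174 [290. 204.] [291. 202.]
180 [290. 206.] [291. 204.]
```

```bash
python3 -c "
from station import bot; print(bot.sign_off())"
```

```text
the job is handed in; nothing more can be done
None
```

Job handed in: the tile row is closed up against the fence with about 6 N of press by the wrist force, the cam lever is over its centre and reads fully shut in the scene camera (the wrist view could not confirm the exact angle), and the hand is clear.

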